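Nip up the lens lock ring and restart the station

TASK

The lens of the upward-looking inspection camera has come loose. Turn the slim orange lock ring clockwise (seen from above) until you feel it take up, and nip it up snug but do not overtighten it, without touching the black rings directly above and below it, which are already set. Then press the green button fully down and let go to put the station back in service, leaving the parts lying around it where they are.

Things in the scene. Friction and masses are not known exactly. Their poses are not given: they have to be found in the camera images.
- station: aluminium base plate 130 x 250 x 12 mm (-85 to +165 mm along its own y), fixed on the bench. Origin: on the bench, on the vertical lens axis; z up. Heights above the bench on that axis: grey camera block 66 x 66 mm to 52 mm; black lower ring 52 to 68; orange lock ring 70 to 82; black upper ring 82 to 99; brass rim to 101.5. All else near it is below 70 mm.
- lower_ring: fixed black knurled ring under the lock ring, diameter 64 mm, 16 mm high; origin at the centre of its underside, 52 mm above the bench. It stands 4 mm out past the lock ring all round, so fingertips lower than 68 mm above the bench would close on it. Not to be touched.
- upper_ring: fixed black knurled ring over the lock ring, diameter 46 mm, 17 mm high; origin at the centre of its underside, 82 mm above the bench. The lock ring stands 5 mm out past it all round. Not to be touched.
- ring_center (a point): centre (76 mm above the bench) of the orange lock ring, diameter 56, 12 mm high. Smooth and round: grip it from above across any diameter, with about 25 N. Clockwise seen from above it first runs free (0.05 N m) for 0.35 to 1.2 rad, differing each time and shown by no mark or pose; then it takes up and turns on against a firm torque (see rim_center). It stays where it is left.
- rim_center (a point): centre of the thin brass rim (outer diameter 43 mm) on top of the lens, 101.5 mm above the bench. At take-up the ring's torque steps to 0.32 N m and rises by 1.1 N m per rad; snug is 0.05 to 0.25 rad past take-up (about 0.38 to 0.6 N m), overtight beyond 0.27 rad. The rim sinks by 6 mm per rad of this (0.3 to 1.5 mm when snug), too little to measure by its noisy pose.
- button (a joint): green push button, diameter 28 mm, on the station, its axis 110 mm along the station's +y from the lens axis; value is metres pressed, 0 up, 0.006 fully down; a spring of 5 N at full travel brings it up again.
- button_top (a point): centre of the green button's top face.
- case_center (a point): centre of a closed dark navy case 62 x 46 x 27 mm, loose on the bench; leave alone.
- shell_center (a point): middle (12 mm up) of a cream shell 60 x 44 x 18 mm with a green board, battery and small post on it, up to 30 mm high, loose on the bench; leave alone.
- cap_center (a point): centre of a black lens cap, diameter 52, 12 mm high, loose on the bench; leave alone.

How it is judged (in metres and radians):
On the way, in this order (a step that is already met when the one before it is completed fails the run):
1. the lock ring has been tightened past take-up (brass rim down by at least 0.3 mm) (distance of rim_center from where it was at the start of the episode above 0.0003 m), for 0.2 s.
2. then the green button is pressed fully down (value of joint button above 0.005 m), for 0.05 s.
At the end, for the whole second after the job is handed in: the lock ring stays snug (brass rim 0.3 to 1.62 mm below its starting height), the button is up again (within 1 mm), and case, shell and cap are within 10 mm of where they were (distance of rim_center from where it was at the start of the episode between 0.0003 and 0.00162 m and value of joint button below 0.001 m and distance of each of case_center, shell_center, cap_center from where it was at the start of the episode below 0.01 m); the robot touches nothing.
It fails at once if the lock ring is overtightened (rim more than 1.62 mm down) (distance of rim_center from where it was at the start of the episode above 0.00162 m).
It fails at once if the upper black ring is touched (over 1.5 N) (contact force between any of the fingers, the arm and upper_ring above 1.5 N).
It fails at once if the lower black ring is touched (over 1.5 N) (contact force between any of the fingers, the arm and lower_ring above 1.5 N).
It fails at once if a bystander is pushed away by more than 10 mm (distance of any of case_center, shell_center, cap_center from where it was at the start of the episode above 0.01 m).
It also fails if it takes over 61 s, if anything falls off the work surface, if the arm or the gripper's body presses on something with over 40 N, if the wrist force passes 120 N, or if a joint passes its speed limit or range.

ROBOT

A 7-joint arm with a two-finger parallel gripper is mounted at the origin on the work surface. World frame = base frame: x ahead of the robot, y to its left, z up, the work surface at z = 0. Lengths are in mm, angles in rad, forces in N, time in s.
With the tool pointing down it reaches from about 350 to 900 mm from the base axis. Payload 8.1 kg.
Tool frame: the origin (TCP) lies between the finger pads; the fingertips stand 17 mm ahead of it and the grasp point (between the pads) lies 2 mm behind it; z points along the fingers, y is the direction in which the jaws open and shut (so a half turn about z gives the same grasp; the last joint's range is limited). The gripper opens to 85 mm and grips with 20 to 120 N. Pads are 22 mm wide; open, the fingers measure 114 mm over their backs; the gripper's body (76 mm by 85 mm) begins 54 mm behind the grasp point. The pads swing forward as they close: fully open they stand 13 mm farther back than shut.
Start: joints at [1.099, 0.434, 0.025, 1.573, -0.012, 1.134, -0.075], TCP at [225.288, -582.997, 248.323] pointing down, gripper open.
Joint ranges: [-2.62, 2.62], [-0.44, 2.09], [-1.27, 1.32], [0.08, 2.57], [-1.32, 4.46], [0.12, 2], [-2.74, 2.74]. Speed limits (rad/s): [2.22, 2.22, 3.01, 3.01, 3.14, 3.14, 3.14].

INTERFACE

Orientations are given as a unit quaternion [w, x, y, z].
In Python, from rig import ctrl gives the robot as it stands. The module is installed in compiled form; this text tells all that it offers.
- The arm moves only by the tool drive_tool, never from a script. Its argument "targets" is a list that holds one entry, the list of rows, each a list of 6 numbers: the shift along the tool's x, y, z each as a share of 200 mm, from -1 to 1, then the turn, a rotation vector about the tool's x, y, z each as a share of pi rad, from -1 to 1. A call has 1 to 12 rows; each row is the pose to reach, as a shift and turn from the pose commanded when the call began, along the tool's axes at that moment, turning the shorter way round; what a row does not reach only later rows make up. A row lasts 1/10 s, in which the tool goes at most 50 mm and 8.59 degrees, less where a joint would pass 70% of its speed; a pose out of reach is approached as far as the arm can. A call with a number of a shift or a turn outside -1 to 1 is refused whole. A call with a gripper value outside its range is refused whole. "fingers" is the finger opening in mm, from 0 to 85.4, set as the call begins (left out, the last holds). The fingers move at their own pace and stop on an object; "newtons" is the grip in N (left out, the last holds). Time passes only in rows, so rows that repeat a pose let the fingers close. It gives the time, the measured TCP pose, the force and the opening at its end, in the units of the state.
- ctrl.get_obs(): the state, without advancing time (a new reading comes with each control period).
- ctrl.grab_frame(name): name is "scene" or "top" or "wrist"; returns the picture (420x560x3 uint8, red, green, blue); there is no depth.
- ctrl.camera_params(name): a dict with "fx", "fy", "cx", "cy" (pixels), "rvec" (rotation vector, rad) and "tvec" (3), from world to camera coordinates, as OpenCV has them; the wrist camera has in their place "T_tool_cam" (4x4, takes a point from camera to tool coordinates, whose origin is the TCP and whose axes are the flange's). Camera axes: x right, y down, z forward; pixel columns grow to the right and rows downward; lengths in mm; the calibration is good to about 2 mm. A picture is of the moment at which its call begins: read the wrist's pose just before it. camera_params takes no time and is no camera call.
- ctrl.close_job(): hands the job in, once; it reports no verdict.
The state is a dict: "t": time; "q": joint angles; "dq": joint speeds; "tau": joint torques, N m; "tool_pos": TCP position; "eef_rot": TCP orientation; "force": force on the tool from outside, world axes, zero at the start; "moment": the same for the moment, N m; "gripper_width": opening from 0.0 (shut) to 1.0 (fully open).
Only numpy, scipy, OpenCV 4.12 (cv2) and the standard library are available. Lean on these libraries where they do the work, as an engineer would, in place of code of your own. Each camera call takes 0.05 s, during which the arm holds its last target.

## Working session

There is one attempt and no reset: what is moved stays moved. The work goes in short steps, Python scripts to look and compute and a tool call to move; the robot and the scene stay as the last step left them, time stands still between calls to the robot, and variables do not carry over. Pictures are saved under pics/ and viewed, and the job is handed in when it is done.

Besides the shell and the picture viewer there is one more tool, called after "Call:" as name(argument=value, ...) on one line, values as JSON. drive_tool: Moves the arm, as the interface text tells. Shift numbers are shares of 200 mm and turn numbers shares of pi rad, none past 1 either way. Its arguments: {"type":"object","properties":{"targets":{"type":"array"},"fingers":{"type":"number"},"newtons":{"type":"number"}},"required":["targets"]}

```bash
mkdir -p pics; python3 - <<'E'
from rig import ctrl
import cv2
o=ctrl.get_obs()
for k,v in o.items(): print(k,v)
for n in("scene","top","wrist"):
    cv2.imwrite(f"pics/a_{n}.png",ctrl.grab_frame(n)[:,:,::-1]); print(n,ctrl.camera_params(n))
E
```

```text
t 0.0
q [ 1.09940921  0.43519982  0.02500173  1.57411476 -0.01161056  1.13399717
 -0.07505891]
dq [ 2.63278925e-05  1.89366543e-03 -6.96713779e-04  3.00793438e-04
  3.22809210e-04  1.23045798e-03  5.04590024e-04]
tau [-1.62325364e-04 -6.70459914e+01  1.02571439e+00 -3.16211486e+01
  1.58160855e-02  1.25658786e-02  1.50431731e-05]
tool_pos [ 225.06357981 -582.54899413  247.53383776]
eef_rot [-7.57001884e-04  9.83052769e-01  1.83321121e-01 -2.14851203e-04]
force [0.8374211  0.05221524 0.73369786]
moment [ 0.03867788  0.00941441 -0.01102847]
gripper_width 1.0027413979385968
scene {'fx': 539.1521959114849, 'fy': 539.1521959114849, 'cx': 277.2783776322418, 'cy': 211.47903228879127, 'rvec': array([ 1.53232223,  2.0587062 , -0.80573652]), 'tvec': array([ 129.03442359, -360.51523121, 1457.11565198])}
top {'fx': 383.86819642965787, 'fy': 383.86819642965787, 'cx': 280.25963208666207, 'cy': 208.61982595002945, 'rvec': array([ 2.1255466 , -2.14349657,  0.19802403]), 'tvec': array([ 52.49280066, 575.69579307, 620.90595517])}
wrist {'fx': 321.5739787698315, 'fy': 321.5739787698315, 'cx': 278.4852356715859, 'cy': 210.84348496423448, 'T_tool_cam': array([[-1.49943281e-04, -9.61086785e-01, -2.76246572e-01,
         6.90689156e+01],
       [ 9.99999958e-01, -7.53574475e-05, -2.80612451e-04,
         7.76967885e-01],
       [ 2.48875682e-04, -2.76246602e-01,  9.61086756e-01,
        -1.26359678e+02],
       [ 0.00000000e+00,  0.00000000e+00,  0.00000000e+00,
         1.00000000e+00]])}
```

View pics/a_scene.png

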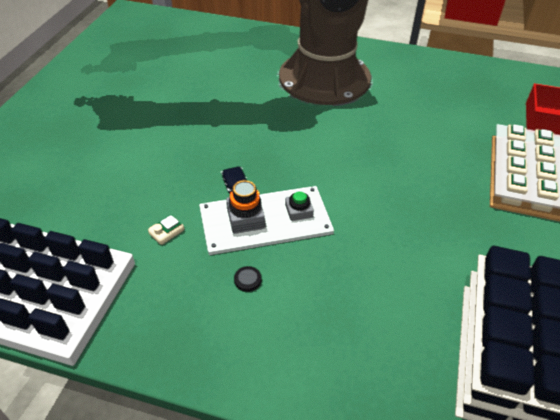

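View pics/a_top.png

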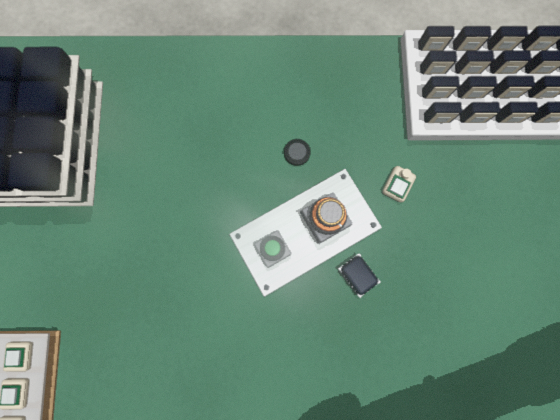

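View pics/a_wrist.png

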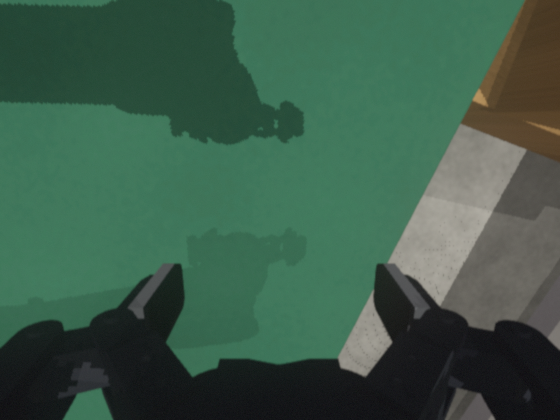

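Top view: the rim is near (331,210), the orange ring just around it, the button near (272,248), case (360,276), shell (400,184) and cap (297,152). Scene view: rim (243,187), button (300,199). I'll zoom in and measure.

```bash
cat > h.py <<'E'
import numpy as np,cv2
from scipy.spatial.transform import Rotation as R
from rig import ctrl
def cam(n,o=None):
    p=ctrl.camera_params(n); K=np.array([[p['fx'],0,p['cx']],[0,p['fy'],p['cy']],[0,0,1]])
    if n!='wrist': return K,R.from_rotvec(p['rvec']).as_matrix(),np.array(p['tvec'])
    q=o['eef_rot'];T=np.eye(4);T[:3,:3]=R.from_quat([q[1],q[2],q[3],q[0]]).as_matrix();T[:3,3]=o['tool_pos']
    M=np.linalg.inv(T@p['T_tool_cam']); return K,M[:3,:3],M[:3,3]
def onz(c,uv,z):
    K,Rm,t=c; d=Rm.T@np.linalg.inv(K)@np.array([uv[0],uv[1],1.]);C=-Rm.T@t
    return C+d*(z-C[2])/d[2]
def proj(c,X):
    K,Rm,t=c; x=(K@(Rm@np.asarray(X,float).reshape(-1,3).T+t[:,None])).T; return x[:,:2]/x[:,2:]
def circ(c,ctr,r,n=72):
    a=np.linspace(0,2*np.pi,n);return proj(c,np.c_[ctr[0]+r*np.cos(a),ctr[1]+r*np.sin(a),0*a+ctr[2]])
def show(img,name,box,s,polys=[]):
    x0,y0,x1,y1=box; im=cv2.resize(img[y0:y1,x0:x1,::-1],None,fx=s,fy=s,interpolation=cv2.INTER_CUBIC)
    for p,col in polys: cv2.polylines(im,[np.int32((p-[x0,y0]+.5)*s)],False,col,1)
    cv2.imwrite(name,im)
E
python3 - <<'E'
from h import *
for n,box in(("top",(220,130,420,310)),("scene",(140,150,340,300))):
    im=cv2.imread(f"pics/a_{n}.png")[:,:,::-1]; c=cam(n)
    h=cv2.cvtColor(im,cv2.COLOR_RGB2HSV)
    m=((h[...,0]<16)&(h[...,1]>170)&(h[...,2]>120)); 
    x0,y0,x1,y1=box; k=np.zeros_like(m);k[y0:y1,x0:x1]=1
    ys,xs=np.where(m&k); print(n,"orange",xs.min(),xs.max(),ys.min(),ys.max(),len(xs))
    (e)=cv2.fitEllipse(cv2.convexHull(np.c_[xs,ys].astype(np.int32)));print(e,onz(c,e[0],79))
    g=(abs(h[...,0].astype(int)-65)<12)&(h[...,1]>130)&(h[...,2]>130)&k
    ys,xs=np.where(g);print("green",xs.mean(),ys.mean(),len(xs))
    for z in(30,40,50):print(z,onz(c,(xs.mean(),ys.mean()),z))
    show(im,f"pics/z_{n}.png",box,4)
E
```

```text
Traceback (most recent call last):
ValueError: zero-size array to reduction operation minimum which has no identity
```

```bash
python3 - <<'E'
from h import *
for n,box in(("top",(220,130,420,310)),("scene",(140,150,340,300))):
    im=np.ascontiguousarray(cv2.imread(f"pics/a_{n}.png")[:,:,::-1]); c=cam(n)
    h=cv2.cvtColor(im,cv2.COLOR_RGB2HSV)
    m=((h[...,0]<18)&(h[...,1]>130)&(h[...,2]>90)); 
    x0,y0,x1,y1=box; k=np.zeros_like(m);k[y0:y1,x0:x1]=1
    show(im,f"pics/z_{n}.png",box,4)
    ys,xs=np.where(m&k); print(n,"orange",xs.min(),xs.max(),ys.min(),ys.max(),len(xs))
    (e)=cv2.fitEllipse(cv2.convexHull(np.c_[xs,ys].astype(np.int32)));print(e,onz(c,e[0],79))
    g=(abs(h[...,0].astype(int)-65)<12)&(h[...,1]>130)&(h[...,2]>110)&k
    ys,xs=np.where(g);print("green",xs.mean(),ys.mean(),len(xs))
    for z in(30,40,50):print(z,onz(c,(xs.mean(),ys.mean()),z))
E
```

```text
top orange 323 323 199 199 1Traceback (most recent call last):
  File "<stdin>", line 9, in <module>
cv2.error: OpenCV(4.12.0) /io/opencv/modules/imgproc/src/shapedescr.cpp:361: error: (-201:Incorrect size of input array) There should be at least 5 points to fit the ellipse in function 'fitEllipseNoDirect'
```

View pics/z_top.png

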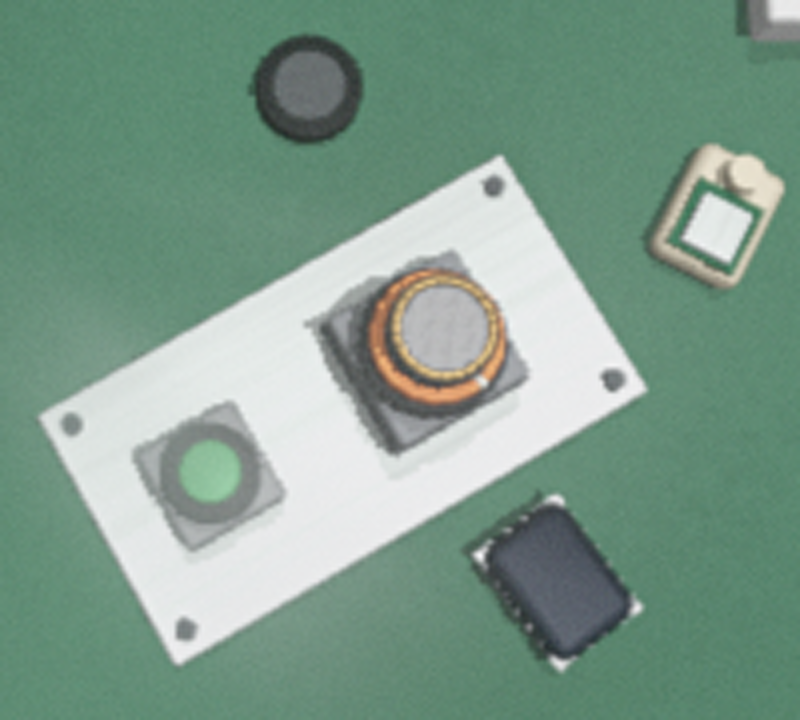

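Zoomed top view: rim centre is at zoomed (445,327), which is (331,212) in the picture. Plate corners in zoomed pixels are (500,155), (648,390), (178,665) and (38,415). Button is at (210,470), and the cap, shell and case are clear of the plate.

```bash
python3 - <<'E'
from h import *
c=cam("top")
z=lambda u,v:np.array([220+u/4-.5+.125,130+v/4-.5+.125])
for nm,u,v,h in [("rim",445,327,101.5),("c1",500,155,12),("c2",648,390,12),("c3",178,665,12),("c4",38,415,12),("btn",210,470,45),("cap",308,88,12),("shell",715,217,18),("case",561,585,27)]:
    print(nm,onz(c,z(u,v),h).round(1))
K,Rm,t=c;print("cam",-Rm.T@t)
P=[onz(c,z(u,v),12)[:2] for u,v in[(500,155),(648,390),(178,665),(38,415)]]
P=np.array(P); L=P.mean(0); y=(P[2]+P[3]-P[0]-P[1]);y/=np.linalg.norm(y); print("y",y,np.degrees(np.arctan2(y[1],y[0])),"lens",L-40*y,"btn",L+70*y)
print([np.linalg.norm(P[i]-P[(i+1)%4]) for i in range(4)])
E
```

```text
rim [561.9 -33.4 101.5]
c1 [659.1 -75.   12. ]
c2 [ 546.9 -138.8   12. ]
c3 [425.6  77.4  12. ]
c4 [537.7 141.   12. ]
btn [509.5  62.3  45. ]
cap [692.6  15.1  12. ]
shell [ 626.9 -172.9   18. ]
case [459.  -91.5  27. ]
cam [459.35877455  54.92598813 711.11039756]
y [-0.48967719  0.87190381] 119.31936637154028 lens [561.90606644 -33.72230207] btn [508.04157562  62.1871168 ]
[np.float64(129.0693970835858), np.float64(247.88752274851674), np.float64(128.8963041472408), np.float64(247.8094030249687)]
```

Call:
drive_tool(targets=[[[0.82, -0.57, 0, 0, 0, -0.2], [0.82, -0.57, 0, 0, 0, -0.2], [0.82, -0.57, 0, 0, 0, -0.2], [0.82, -0.57, 0, 0, 0, -0.2], [0.82, -0.57, 0, 0, 0, -0.2], [0.82, -0.57, 0, 0, 0, -0.2]]], fingers=57, newtons=25)

```text
t: 0.75
tool_pos: [337.9, -416.6, 248.4]
eef_rot: [0.0, 0.878, 0.479, 0.0]
force: [-0.5, -0.6, -0.0]
gripper_width: 0.669
```

```bash
cat >> h.py <<'E'
def st():
    o=ctrl.get_obs();q=o['eef_rot'];M=R.from_quat([q[1],q[2],q[3],q[0]]).as_matrix()
    print("t",round(o['t'],2),"pos",o['tool_pos'].round(1),"head",np.degrees(np.arctan2(M[1,0],M[0,0])).round(2),"tilt",M[:2,2].round(4),"F",o['force'].round(2),"M",o['moment'].round(3),"w",round(o['gripper_width']*85.4,1),"q",o['q'].round(2))
    return o,M
def go(xy,z,head=None):
    o,M=st();d=M.T@(np.array([*xy,z])-o['tool_pos'])
    print("shift",(d/200).round(4), "turn", None if head is None else round(((np.degrees(np.arctan2(M[1,0],M[0,0]))-head+180)%360-180)/180,4))
E
python3 -c "
from h import *
go((450,-250),60,96)"
```

```text
t 0.75 pos [ 337.9 -416.6  248.4] head 57.28 tilt [0. 0.] F [-0.54 -0.62 -0.01] M [-0.077 -0.042  0.019] w 57.2 q [ 0.93  0.3  -0.18  1.78  0.06  1.07  0.16]
shift [1.0039 0.0215 0.942 ] turn -0.2151
```

Call:
drive_tool(targets=[[[0.5, 0.01, 0.4, 0, 0, -0.2], [1, 0.02, 0.89, 0, 0, -0.21], [1, 0.02, 0.89, 0, 0, -0.21], [1, 0.02, 0.89, 0, 0, -0.21], [1, 0.02, 0.89, 0, 0, -0.21], [1, 0.02, 0.89, 0, 0, -0.21], [1, 0.02, 0.89, 0, 0, -0.21], [1, 0.02, 0.89, 0, 0, -0.21]]])

```text
t: 1.55
tool_pos: [448.5, -253.5, 70.2]
eef_rot: [-0.0, 0.677, 0.736, -0.001]
force: [-0.3, -0.8, 0.1]
gripper_width: 0.667
```

```bash
python3 -c "
from h import *
o,M=st()
cv2.imwrite('pics/b_wrist.png',ctrl.grab_frame('wrist')[:,:,::-1])"
```

```text
t 1.55 pos [ 448.5 -253.5   70.2] head 94.76 tilt [-0.0011 -0.0007] F [-0.32 -0.77  0.05] M [-0.014  0.082  0.031] w 57.0 q [ 0.65  0.51 -0.33  2.    0.26  0.67  0.24]
```

View pics/b_wrist.png

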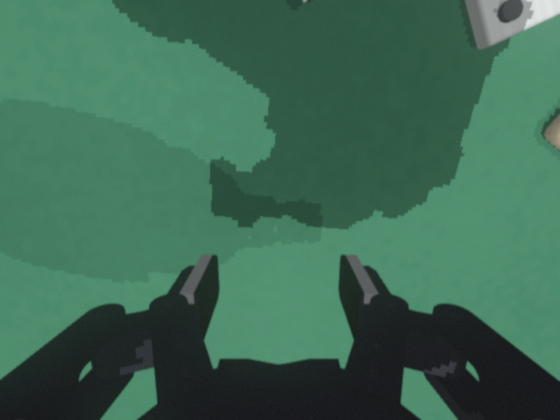

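The bench below is clear, with only the plate corner and shell at the right edge. I'll touch down here to calibrate the fingertip height.

Call:
drive_tool(targets=[[[0, 0, 0.15, 0, 0, 0], [0, 0, 0.235, 0, 0, 0], [0, 0, 0.245, 0, 0, 0], [0, 0, 0.25, 0, 0, 0], [0, 0, 0.25, 0, 0, 0]]])

```text
t: 2.1
tool_pos: [449.5, -252.8, 21.4]
eef_rot: [0.001, 0.677, 0.736, 0.0]
force: [0.4, -0.1, 0.6]
gripper_width: 0.666
```

Call:
drive_tool(targets=[[[0, 0, 0.01, 0, 0, 0], [0, 0, 0.01, 0, 0, 0]]])

```text
t: 2.3
tool_pos: [449.4, -252.1, 18.8]
eef_rot: [0.001, 0.676, 0.737, 0.0]
force: [-0.3, -0.2, 1.2]
gripper_width: 0.664
```

Call:
drive_tool(targets=[[[0, 0, 0.01, 0, 0, 0], [0, 0, 0.01, 0, 0, 0]]])

```text
t: 2.5
tool_pos: [449.1, -251.7, 16.3]
eef_rot: [0.0, 0.676, 0.737, -0.0]
force: [0.2, -0.5, 0.0]
gripper_width: 0.664
```

Call:
drive_tool(targets=[[[0, 0, 0.01, 0, 0, 0], [0, 0, 0.01, 0, 0, 0]]])

```text
t: 2.7
tool_pos: [449.0, -251.6, 14.1]
eef_rot: [-0.0, 0.676, 0.737, -0.0]
force: [-0.9, -0.3, -0.5]
gripper_width: 0.667
```

Call:
drive_tool(targets=[[[0, 0, 0.005, 0, 0, 0], [0, 0, 0.005, 0, 0, 0]]])

```text
t: 2.9
tool_pos: [449.0, -251.7, 13.2]
eef_rot: [-0.0, 0.676, 0.737, -0.0]
force: [-0.3, 0.3, 0.5]
gripper_width: 0.664
```

Call:
drive_tool(targets=[[[0, 0, 0.005, 0, 0, 0], [0, 0, 0.005, 0, 0, 0]]])

```text
t: 3.1
tool_pos: [449.2, -251.8, 12.7]
eef_rot: [0.0, 0.676, 0.737, -0.0]
force: [-1.7, 0.6, 7.4]
gripper_width: 0.667
```

Contact at TCP z≈12.8, so at 57 mm opening the tips stand about 13 mm ahead of the TCP. Next I'll raise and move over the lens.

Call:
drive_tool(targets=[[[0, 0, -0.25, 0, 0, 0], [0, 0, -0.5, 0, 0, 0], [0.2, -0.1, -0.75, 0, 0, 0], [0.4, -0.2, -0.97, 0, 0, 0], [0.6, -0.3, -0.97, 0, 0, 0], [0.8, -0.4, -0.97, 0, 0, 0], [0.99, -0.61, -0.97, 0, 0, 0], [0.99, -0.61, -0.97, 0, 0, 0], [0.99, -0.61, -0.97, 0, 0, 0]]], fingers=85)

```text
t: 4.0
tool_pos: [308.3, -63.7, 206.3]
eef_rot: [0.0, 0.675, 0.738, -0.001]
force: [1.1, -0.5, 1.0]
gripper_width: 0.999
```

```bash
python3 -c "
from h import *
o,M=st()
im=ctrl.grab_frame('wrist');cv2.imwrite('pics/c_wrist.png',im[:,:,::-1])
go((562,-33.5),190,96)"
```

```text
t 4.0 pos [308.3 -63.7 206.3] head 95.07 tilt [-0.0006 -0.0017] F [ 1.12 -0.49  0.99] M [ 0.02  -0.02  -0.002] w 85.3 q [ 0.58  0.   -0.54  2.26  0.    0.87  0.13]
t 4.05 pos [310.  -64.7 206.6] head 95.0 tilt [ 0.0009 -0.0014] F [ 0.23 -0.26 -0.11] M [-0.046 -0.003 -0.007] w 84.9 q [ 0.58  0.01 -0.54  2.26  0.01  0.87  0.13]
shift [0.0456 1.2685 0.0839] turn -0.0055
```

View pics/c_wrist.png

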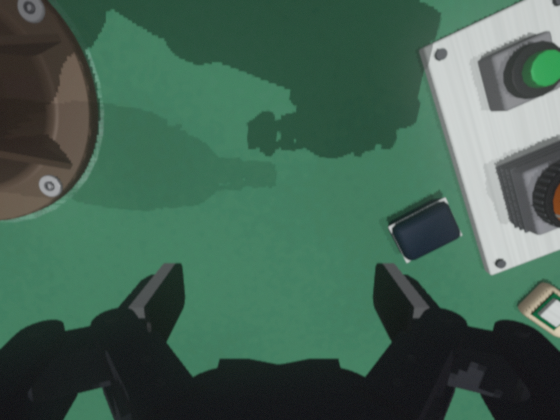

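I had the y sign wrong; the tool's y is now about world +x. Nothing was touched, so I'll correct it.

Call:
drive_tool(targets=[[[0, 0.9, 0, 0, 0, 0], [0, 0.9, 0, 0, 0, 0], [0, 0.9, 0, 0, 0, 0], [0, 0.9, 0, 0, 0, 0], [0, 0.9, 0, 0, 0, 0]]])

```text
t: 4.55
tool_pos: [494.8, -49.6, 205.5]
eef_rot: [0.0, 0.676, 0.737, 0.002]
force: [-0.9, 1.3, -0.6]
gripper_width: 0.997
```

```bash
python3 -c "
from h import *
go((562,-33.5),190,96)"
```

```text
t 4.55 pos [494.8 -49.6 205.5] head 94.89 tilt [0.002  0.0022] F [-0.93  1.29 -0.56] M [0.002 0.043 0.016] w 85.1 q [ 0.42  0.33 -0.54  1.9   0.2   0.96 -0.12]
shift [0.0514 0.3414 0.0786] turn -0.0062
```

Call:
drive_tool(targets=[[[0.05, 0.25, 0.04, 0, 0, 0], [0.05, 0.34, 0.08, 0, 0, 0], [0.05, 0.34, 0.08, 0, 0, 0], [0.05, 0.34, 0.08, 0, 0, 0]]])

```text
t: 4.95
tool_pos: [556.6, -34.3, 189.4]
eef_rot: [-0.001, 0.676, 0.737, -0.001]
force: [-0.3, 0.5, -0.5]
gripper_width: 0.993
```

```bash
python3 - <<'E'
from h import *
o,M=st()
im=ctrl.grab_frame('wrist');cv2.imwrite('pics/d_wrist.png',im[:,:,::-1])
c=cam('wrist',o); print(proj(c,[[562,-33.5,101.5],[562,-33.5,82],[508,62,45]]))
L=(562,-33.5)
show(im,'pics/d_ov.png',(100,20,500,320),2,[(circ(c,(*L,101.5),21.5),(0,255,255)),(circ(c,(*L,82),28),(255,0,0)),(circ(c,(*L,68),32),(0,0,255))])
E
```

```text
t 4.95 pos [556.6 -34.3 189.4] head 94.89 tilt [-0.0017  0.0002] F [-0.29  0.49 -0.52] M [-0.03   0.055  0.011] w 84.8 q [ 0.35  0.44 -0.52  1.78  0.26  0.99 -0.19]
[[287.68901488 220.73900966]
 [287.0324241  212.88396952]
 [228.50367818  77.29355489]]
```

View pics/d_ov.png

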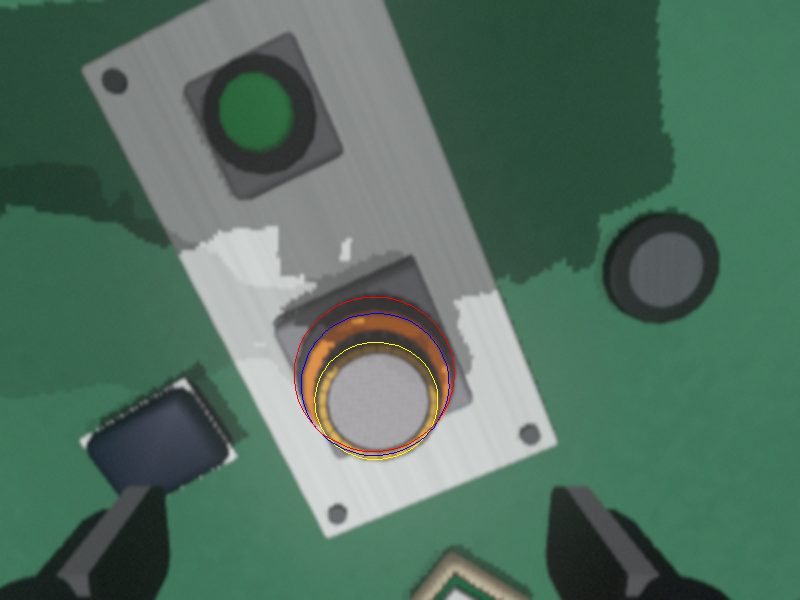

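View pics/d_wrist.png

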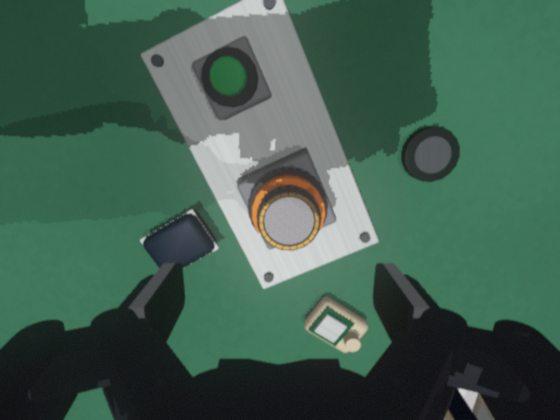

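The overlays sit on the rim and the ring within about 1 mm. The rim is at (290,220) and the jaws straddle the lens. Case, cap and shell are outside the finger paths at this height.

```bash
python3 -c "
from h import *
go((562.5,-33.5),87.5)"
```

```text
t 5.0 pos [556.2 -34.4 189.8] head 94.88 tilt [-0.0013 -0.0002] F [-0.22  0.06 -0.1 ] M [-0.03  -0.031  0.024] w 84.8 q [ 0.35  0.44 -0.52  1.78  0.26  0.99 -0.19]
shift [0.0021 0.0324 0.5117] turn None
```

Call:
drive_tool(targets=[[[0, 0.03, 0.2, 0, 0, 0], [0, 0.03, 0.25, 0, 0, 0], [0, 0.03, 0.25, 0, 0, 0], [0, 0.03, 0.25, 0, 0, 0]]])

```text
t: 5.4
tool_pos: [562.6, -33.4, 141.3]
eef_rot: [0.0, 0.676, 0.737, 0.0]
force: [-0.4, 0.1, -0.2]
gripper_width: 0.995
```

```bash
python3 -c "
from h import *
go((562.5,-33.5),87.5)"
```

```text
t 5.4 pos [562.6 -33.4 141.3] head 94.92 tilt [ 0.0002 -0.0002] F [-0.44  0.12 -0.2 ] M [ 0.023 -0.039 -0.03 ] w 85.0 q [ 0.32  0.5  -0.5   1.82  0.3   0.9  -0.23]
shift [-0.0007 -0.0006  0.2689] turn None
```

Call:
drive_tool(targets=[[[0, 0, 0.15, 0, 0, 0], [0, 0, 0.24, 0, 0, 0], [0, 0, 0.269, 0, 0, 0], [0, 0, 0.269, 0, 0, 0], [0, 0, 0.269, 0, 0, 0]]])

```text
t: 5.9
tool_pos: [563.6, -33.1, 87.9]
eef_rot: [0.001, 0.676, 0.737, 0.001]
force: [0.2, -0.3, 0.3]
gripper_width: 0.997
```

```bash
python3 - <<'E'
from h import *
o,M=st()
im=ctrl.grab_frame('wrist');show(im,'pics/e.png',(100,120,500,420),2)
go((562.5,-33.5),87.5)
im=ctrl.grab_frame('scene');show(im,'pics/e_s.png',(180,120,340,240),5)
E
```

```text
t 5.9 pos [563.6 -33.1  87.9] head 94.92 tilt [ 0.0019 -0.    ] F [ 0.21 -0.34  0.27] M [ 0.004 -0.005 -0.   ] w 85.2 q [ 0.3   0.57 -0.47  1.86  0.35  0.79 -0.27]
t 5.95 pos [563.6 -33.1  88. ] head 94.92 tilt [ 0.0022 -0.0001] F [ 0.91  0.18 -0.41] M [ 0.036  0.002 -0.044] w 85.0 q [ 0.3   0.57 -0.47  1.86  0.35  0.79 -0.27]
shift [-0.0015 -0.0059  0.0022] turn None
```

View pics/e.png

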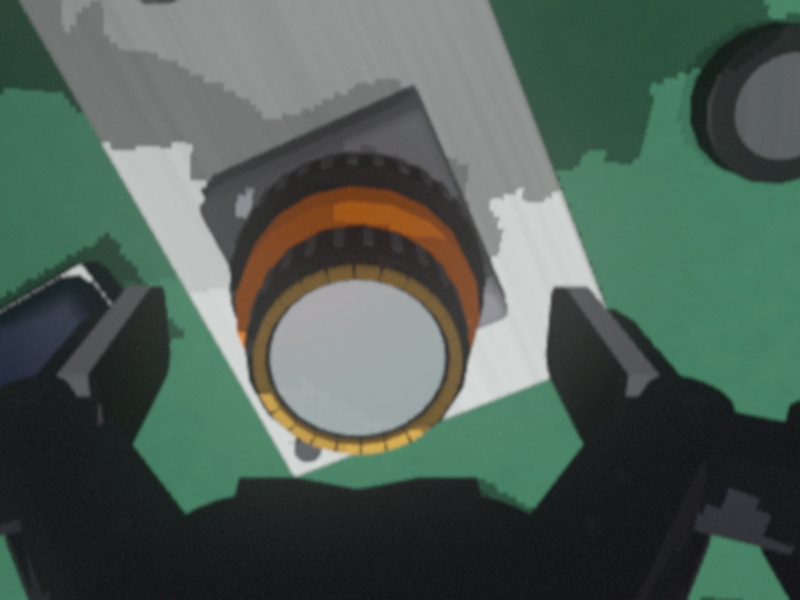

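View pics/e_s.png

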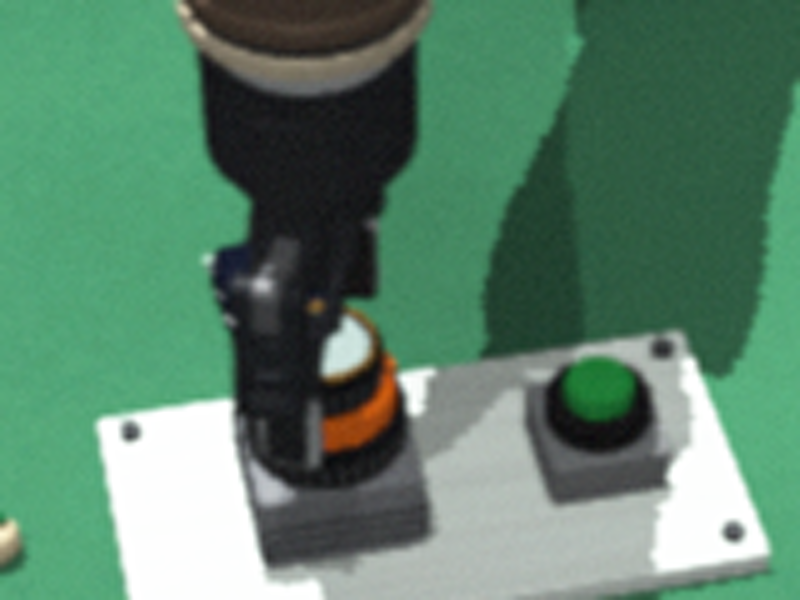

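The jaws are centred on the rim (zoomed 356 vs 358). Now I'll close them.

Call:
drive_tool(targets=[[[0, 0, 0, 0, 0, 0], [0, 0, 0, 0, 0, 0], [0, 0, 0, 0, 0, 0], [0, 0, 0, 0, 0, 0], [0, 0, 0, 0, 0, 0], [0, 0, 0, 0, 0, 0]]], fingers=48, newtons=25)

```text
t: 6.6
tool_pos: [563.6, -33.1, 87.3]
eef_rot: [0.001, 0.676, 0.737, 0.001]
force: [0.4, 0.3, 5.8]
gripper_width: 0.641
```

```bash
python3 - <<'E'
from h import *
o,M=st()
im=ctrl.grab_frame('wrist');show(im,'pics/f.png',(100,120,500,420),2)
im=ctrl.grab_frame('scene');show(im,'pics/f_s.png',(180,120,340,240),5)
for i in range(3): st(); ctrl.grab_frame('top')
E
```

```text
t 6.6 pos [563.6 -33.1  87.3] head 94.92 tilt [ 0.0019 -0.0001] F [0.36 0.25 5.83] M [-0.073 -0.086 -0.04 ] w 54.8 q [ 0.3   0.57 -0.47  1.86  0.35  0.79 -0.27]
t 6.7 pos [563.6 -33.2  87.3] head 94.92 tilt [ 0.0018 -0.0001] F [-0.47 -0.21  5.71] M [-0.015 -0.059  0.033] w 54.7 q [ 0.3   0.57 -0.47  1.87  0.35  0.79 -0.27]
t 6.75 pos [563.6 -33.2  87.3] head 94.92 tilt [ 0.0018 -0.0001] F [ 0.19 -0.58  5.83] M [-0.045 -0.072 -0.011] w 54.5 q [ 0.3   0.57 -0.47  1.87  0.35  0.79 -0.27]
t 6.8 pos [563.6 -33.2  87.3] head 94.92 tilt [ 0.0018 -0.0001] F [ 0.11 -0.23  5.08] M [-0.092 -0.116 -0.009] w 55.0 q [ 0.3   0.57 -0.47  1.87  0.35  0.79 -0.27]
```

View pics/f.png

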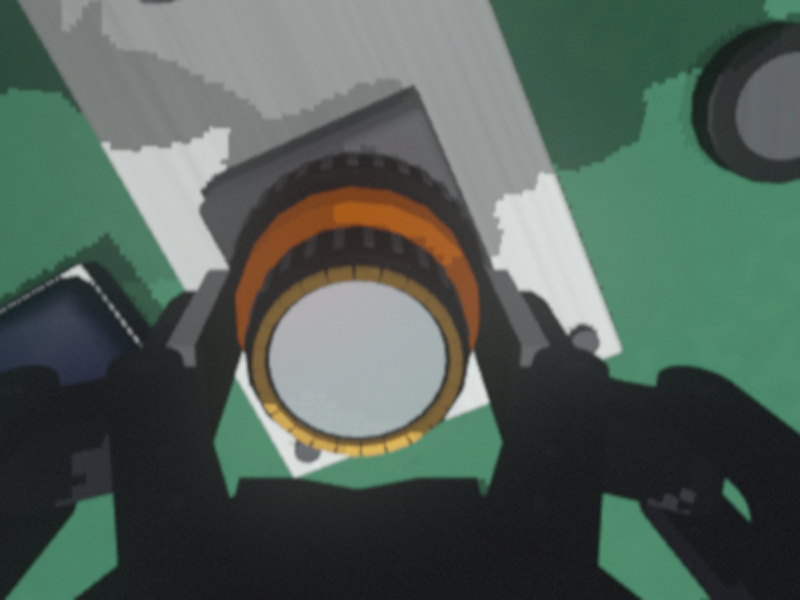

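View pics/f_s.png

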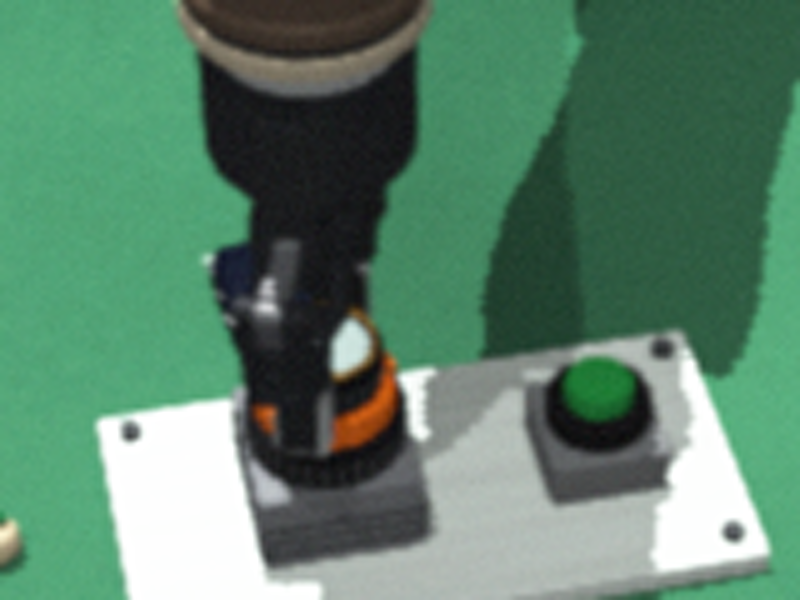

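The ring is gripped with the tips at about 74 mm, clear of both black rings. Free travel is at least 0.35 rad, so I'll turn 0.3 rad first.

Call:
drive_tool(targets=[[[0, 0, 0, 0, 0, 0.025], [0, 0, 0, 0, 0, 0.05], [0, 0, 0, 0, 0, 0.075], [0, 0, 0, 0, 0, 0.095], [0, 0, 0, 0, 0, 0.095]]])

```text
t: 7.35
tool_pos: [563.5, -33.1, 87.3]
eef_rot: [0.001, 0.779, 0.627, 0.001]
force: [0.6, -0.5, 6.0]
gripper_width: 0.641
```

```bash
cat >> h.py <<'E'
def mz(n=4):
    A=[];F=[];H=[]
    for i in range(n):
        o=ctrl.get_obs();q=o['eef_rot'];M=R.from_quat([q[1],q[2],q[3],q[0]]).as_matrix();A.append(o['moment']);F.append(o['force']);H.append(np.arctan2(M[1,0],M[0,0]))
        if i<n-1: ctrl.grab_frame('wrist')
    print("t",round(o['t'],2),"Mz",np.mean(A,0).round(3),"F",np.mean(F,0).round(2),"turned",round(np.radians(94.92)-np.mean(H),4),"w",round(o['gripper_width']*85.4,1),"pos",o['tool_pos'].round(1),"q7",o['q'][6].round(2))
E
python3 -c "
from h import *
mz()"
```

```text
t 7.5 Mz [-0.123 -0.049 -0.044] F [ 0.21 -0.32  6.03] turned 0.2982 w 55.0 pos [563.5 -33.2  87.3] q7 -0.52
```

Call:
drive_tool(targets=[[[0, 0, 0, 0, 0, 0.015], [0, 0, 0, 0, 0, 0.025], [0, 0, 0, 0, 0, 0.025]]])

```text
t: 7.8
tool_pos: [563.5, -33.2, 87.3]
eef_rot: [0.001, 0.802, 0.597, 0.001]
force: [-0.4, -0.2, 6.7]
gripper_width: 0.644
```

```bash
python3 -c "
from h import *
mz()"
```

```text
t 7.95 Mz [-0.107 -0.02  -0.057] F [-0.12 -0.41  6.7 ] turned 0.3763 w 54.8 pos [563.5 -33.1  87.3] q7 -0.58
```

Call:
drive_tool(targets=[[[0, 0, 0, 0, 0, 0.015], [0, 0, 0, 0, 0, 0.025], [0, 0, 0, 0, 0, 0.025]]])

```text
t: 8.25
tool_pos: [563.5, -33.1, 87.3]
eef_rot: [0.0, 0.825, 0.565, 0.001]
force: [-0.8, -0.1, 6.7]
gripper_width: 0.637
```

```bash
python3 -c "
from h import *
mz()"
```

```text
t 8.4 Mz [-0.088  0.043 -0.033] F [-0.55 -0.38  6.12] turned 0.4548 w 54.8 pos [563.5 -33.1  87.3] q7 -0.65
```

Call:
drive_tool(targets=[[[0, 0, 0, 0, 0, 0.015], [0, 0, 0, 0, 0, 0.025], [0, 0, 0, 0, 0, 0.025]]])

```text
t: 8.7
tool_pos: [563.4, -33.1, 87.3]
eef_rot: [0.0, 0.847, 0.532, 0.001]
force: [-1.4, -0.9, 6.2]
gripper_width: 0.64
```

```bash
python3 -c "
from h import *
mz()"
```

```text
t 8.85 Mz [-0.06   0.02  -0.071] F [-0.45 -0.52  6.71] turned 0.5333 w 54.9 pos [563.4 -33.2  87.3] q7 -0.71
```

Call:
drive_tool(targets=[[[0, 0, 0, 0, 0, 0.015], [0, 0, 0, 0, 0, 0.025], [0, 0, 0, 0, 0, 0.025]]])

```text
t: 9.15
tool_pos: [563.4, -33.1, 87.3]
eef_rot: [0.0, 0.867, 0.499, 0.001]
force: [-0.5, -0.7, 6.1]
gripper_width: 0.641
```

```bash
python3 -c "
from h import *
mz()"
```

```text
t 9.3 Mz [-0.087  0.048 -0.057] F [-0.69 -0.42  7.05] turned 0.6118 w 55.0 pos [563.4 -33.1  87.3] q7 -0.77
```

Call:
drive_tool(targets=[[[0, 0, 0, 0, 0, 0.012], [0, 0, 0, 0, 0, 0.02], [0, 0, 0, 0, 0, 0.02]]])

```text
t: 9.6
tool_pos: [563.4, -33.1, 87.3]
eef_rot: [0.0, 0.882, 0.471, 0.001]
force: [-0.5, 0.6, 6.6]
gripper_width: 0.634
```

```bash
python3 -c "
from h import *
mz()"
```

```text
t 9.75 Mz [-0.072  0.055 -0.034] F [-0.84  0.44  6.45] turned 0.6745 w 54.4 pos [563.4 -33.1  87.3] q7 -0.83
```

Call:
drive_tool(targets=[[[0, 0, 0, 0, 0, 0.012], [0, 0, 0, 0, 0, 0.02], [0, 0, 0, 0, 0, 0.02]]])

```text
t: 10.05
tool_pos: [563.4, -33.1, 87.3]
eef_rot: [0.0, 0.896, 0.443, 0.001]
force: [-0.1, 0.1, 6.1]
gripper_width: 0.642
```

```bash
python3 -c "
from h import *
mz()"
```

```text
t 10.2 Mz [-0.083  0.073 -0.038] F [-0.72 -0.09  6.75] turned 0.7374 w 54.8 pos [563.4 -33.1  87.3] q7 -0.88
```

Call:
drive_tool(targets=[[[0, 0, 0, 0, 0, 0.012], [0, 0, 0, 0, 0, 0.02], [0, 0, 0, 0, 0, 0.02]]])

```text
t: 10.5
tool_pos: [563.4, -33.1, 87.2]
eef_rot: [0.0, 0.91, 0.415, 0.001]
force: [-0.4, -0.5, 5.7]
gripper_width: 0.64
```

```bash
python3 -c "
from h import *
mz()
show(ctrl.grab_frame('top'),'pics/g_t.png',(270,150,390,250),5)
show(ctrl.grab_frame('scene'),'pics/g_s.png',(180,120,340,240),5)"
```

```text
t 10.65 Mz [-0.095  0.06  -0.043] F [-0.53 -0.04  6.47] turned 0.8002 w 54.8 pos [563.4 -33.1  87.3] q7 -0.93
```

View pics/g_s.png

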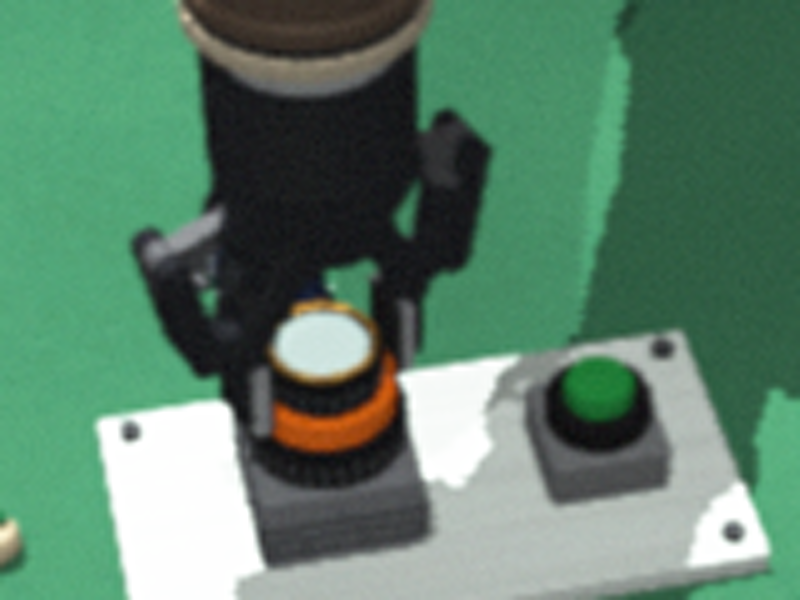

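The grip still looks good and the button is unobstructed. I'll keep turning.

Call:
drive_tool(targets=[[[0, 0, 0, 0, 0, 0.012], [0, 0, 0, 0, 0, 0.02], [0, 0, 0, 0, 0, 0.02]]])

```text
t: 11.05
tool_pos: [563.4, -33.1, 87.3]
eef_rot: [0.0, 0.922, 0.386, 0.001]
force: [-1.5, 0.4, 6.8]
gripper_width: 0.64
```

```bash
python3 -c "
from h import *
mz()"
```

```text
t 11.2 Mz [-0.105  0.084 -0.055] F [-0.92  0.37  6.62] turned 0.863 w 54.5 pos [563.4 -33.1  87.3] q7 -0.98
```

Call:
drive_tool(targets=[[[0, 0, 0, 0, 0, 0.012], [0, 0, 0, 0, 0, 0.02], [0, 0, 0, 0, 0, 0.02]]])

```text
t: 11.5
tool_pos: [563.3, -33.1, 87.2]
eef_rot: [0.0, 0.934, 0.357, 0.001]
force: [-0.7, 0.1, 6.6]
gripper_width: 0.64
```

```bash
python3 -c "
from h import *
mz()"
```

```text
t 11.65 Mz [-0.088  0.118 -0.054] F [-0.72 -0.22  6.76] turned 0.9258 w 54.4 pos [563.3 -33.1  87.3] q7 -1.03
```

Call:
drive_tool(targets=[[[0, 0, 0, 0, 0, 0.012], [0, 0, 0, 0, 0, 0.02], [0, 0, 0, 0, 0, 0.02]]])

```text
t: 11.95
tool_pos: [563.3, -33.1, 87.3]
eef_rot: [0.0, 0.945, 0.328, 0.001]
force: [-0.7, 0.1, 7.1]
gripper_width: 0.643
```

```bash
python3 -c "
from h import *
mz()"
```

```text
t 12.1 Mz [-0.076  0.095 -0.067] F [-1.04 -0.26  7.09] turned 0.9887 w 54.6 pos [563.3 -33.1  87.2] q7 -1.08
```

Call:
drive_tool(targets=[[[0, 0, 0, 0, 0, 0.012], [0, 0, 0, 0, 0, 0.02], [0, 0, 0, 0, 0, 0.02]]])

```text
t: 12.4
tool_pos: [563.3, -33.1, 87.2]
eef_rot: [0.0, 0.955, 0.298, 0.001]
force: [-1.3, -0.6, 7.2]
gripper_width: 0.638
```

```bash
python3 -c "
from h import *
mz()"
```

```text
t 12.55 Mz [-0.094  0.127 -0.041] F [-1.11 -0.06  6.92] turned 1.0515 w 54.8 pos [563.3 -33.1  87.3] q7 -1.13
```

Call:
drive_tool(targets=[[[0, 0, 0, 0, 0, 0.012], [0, 0, 0, 0, 0, 0.02], [0, 0, 0, 0, 0, 0.02]]])

```text
t: 12.85
tool_pos: [563.3, -33.1, 87.2]
eef_rot: [0.0, 0.964, 0.268, 0.001]
force: [-0.9, 0.5, 7.4]
gripper_width: 0.641
```

```bash
python3 -c "
from h import *
mz(); print(ctrl.get_obs()['tau'].round(3))"
```

```text
t 13.0 Mz [-0.04   0.169 -0.042] F [-0.88  0.45  7.12] turned 1.1143 w 54.5 pos [563.3 -33.   87.2] q7 -1.18
[-7.7000e-02 -6.1703e+01 -1.9530e+00 -2.1868e+01  3.7000e-02 -2.6200e-01
  4.2000e-02]
```

Call:
drive_tool(targets=[[[0, 0, 0, 0, 0, 0.012], [0, 0, 0, 0, 0, 0.02], [0, 0, 0, 0, 0, 0.02]]])

```text
t: 13.3
tool_pos: [563.3, -33.0, 87.3]
eef_rot: [0.0, 0.971, 0.237, 0.001]
force: [-1.1, 0.0, 6.7]
gripper_width: 0.638
```

```bash
python3 -c "
from h import *
mz()
print(ctrl.get_obs()['tau'].round(3))
"
```

```text
t 13.45 Mz [-0.088  0.136  0.161] F [-0.56 -0.08  6.82] turned 1.1766 w 54.7 pos [563.3 -33.   87.2] q7 -1.24
[  0.063 -61.643  -1.581 -21.887  -0.145  -0.284  -0.165]
```

The moment stepped up by about 0.2, so take-up is starting around 1.12–1.18 rad. Smaller steps from here.

Call:
drive_tool(targets=[[[0, 0, 0, 0, 0, 0.01], [0, 0, 0, 0, 0, 0.01]]])

```text
t: 13.65
tool_pos: [563.3, -33.1, 87.2]
eef_rot: [0.0, 0.975, 0.222, 0.001]
force: [-0.8, -0.4, 7.1]
gripper_width: 0.641
```

```bash
python3 -c "
from h import *
for i in range(3):mz(2)
print(ctrl.get_obs()['tau'].round(3))
"
```

```text
t 13.7 Mz [-0.132  0.133  0.186] F [-0.75  0.06  6.96] turned 1.2083 w 54.5 pos [563.3 -33.   87.2] q7 -1.26
t 13.75 Mz [-0.101  0.155  0.17 ] F [-0.59  0.06  6.9 ] turned 1.2078 w 54.5 pos [563.3 -33.   87.3] q7 -1.26
t 13.8 Mz [-0.086  0.163  0.197] F [-0.37 -0.08  6.75] turned 1.2078 w 54.5 pos [563.3 -33.   87.3] q7 -1.26
[  0.104 -61.614  -1.421 -21.889  -0.173  -0.292  -0.201]
```

Call:
drive_tool(targets=[[[0, 0, 0, 0, 0, 0.01]]])

```text
t: 13.9
tool_pos: [563.3, -33.0, 87.3]
eef_rot: [0.0, 0.978, 0.207, 0.001]
force: [-1.2, 0.3, 7.1]
gripper_width: 0.637
```

```bash
python3 -c "
from h import *
o=ctrl.get_obs();print(o['moment'],o['tau'][6],o['dq'][6])
for i in range(3):mz(2)
print(ctrl.get_obs()['tau'].round(3))
"
```

```text
[-0.07087969  0.16333247  0.37352958] 0.5493160150945187 -0.2762952054106912
t 13.95 Mz [-0.068  0.139  0.312] F [-1.12 -0.23  6.93] turned 1.2404 w 54.7 pos [563.3 -33.   87.3] q7 -1.29
t 14.0 Mz [-0.075  0.144  0.273] F [-0.94 -0.52  7.22] turned 1.2409 w 54.8 pos [563.3 -33.   87.2] q7 -1.29
t 14.05 Mz [-0.092  0.135  0.256] F [-1.29  0.31  7.57] turned 1.2396 w 54.4 pos [563.3 -33.   87.3] q7 -1.29
[  0.104 -61.602  -1.244 -21.891  -0.236  -0.302  -0.372]
```

Call:
drive_tool(targets=[[[0, 0, 0, 0, 0, 0.01]]])

```text
t: 14.15
tool_pos: [563.3, -33.0, 87.3]
eef_rot: [0.0, 0.981, 0.192, 0.001]
force: [-0.8, -0.1, 7.4]
gripper_width: 0.636
```

```bash
python3 -c "
from h import *
o=ctrl.get_obs();print(o['moment'],o['tau'][6],o['dq'][6])
for i in range(3):mz(2)
print(ctrl.get_obs()['tau'].round(3))
show(ctrl.grab_frame('wrist'),'pics/h.png',(100,120,500,420),2)
"
```

```text
[-0.10850814  0.24355344  0.42766038] 0.5083532631397247 -0.2768460975658269
t 14.2 Mz [-0.075  0.211  0.396] F [-0.54  0.32  7.01] turned 1.2717 w 54.6 pos [563.3 -33.   87.3] q7 -1.31
t 14.25 Mz [-0.091  0.168  0.302] F [-0.65  0.42  6.38] turned 1.2722 w 55.0 pos [563.3 -33.   87.3] q7 -1.31
t 14.3 Mz [-0.121  0.188  0.251] F [-1.39  0.36  6.09] turned 1.2709 w 54.6 pos [563.3 -33.   87.3] q7 -1.31
[  0.129 -61.572  -1.088 -21.892  -0.264  -0.309  -0.405]
```

View pics/h.png

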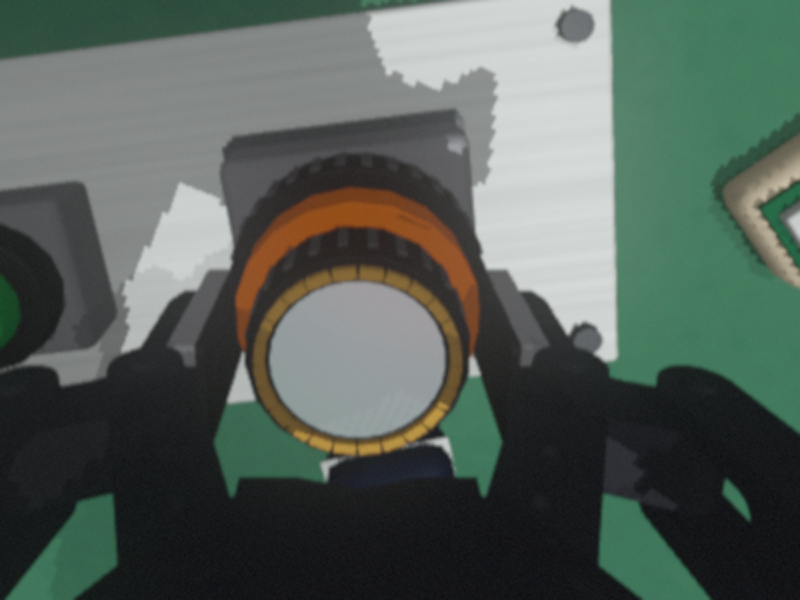

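Call:
drive_tool(targets=[[[0, 0, 0, 0, 0, 0.01]]])

```text
t: 14.45
tool_pos: [563.3, -33.0, 87.3]
eef_rot: [0.0, 0.984, 0.177, 0.001]
force: [-0.5, 0.5, 7.4]
gripper_width: 0.639
```

```bash
python3 -c "
from h import *
o=ctrl.get_obs();print(o['moment'],o['tau'][6],o['dq'][6])
for i in range(3):mz(2)
print(ctrl.get_obs()['tau'].round(3))
"
```

```text
[-0.09158096  0.17828558  0.45550576] 0.4807656817138195 -0.27606326101369233
t 14.5 Mz [-0.077  0.177  0.4  ] F [-0.47 -0.07  7.55] turned 1.3031 w 54.4 pos [563.3 -33.   87.3] q7 -1.34
t 14.55 Mz [-0.085  0.163  0.314] F [-0.84 -0.94  7.49] turned 1.3035 w 54.9 pos [563.3 -33.   87.3] q7 -1.34
t 14.6 Mz [-0.093  0.19   0.307] F [-1.22 -0.86  7.29] turned 1.3022 w 54.7 pos [563.3 -33.   87.3] q7 -1.34
[  0.165 -61.542  -0.93  -21.892  -0.29   -0.316  -0.438]
```

The moving moment reads 0.37, 0.43 and 0.46 N·m, rising at about 1.1 N·m per rad, so there is no slip. Estimated turn past take-up is 0.12–0.19 rad, so I'll stop and release.

Call:
drive_tool(targets=[[[0, 0, 0, 0, 0, 0], [0, 0, 0, 0, 0, 0], [0, 0, 0, 0, 0, 0], [0, 0, 0, 0, 0, 0], [0, 0, 0, 0, 0, 0]]], fingers=85)

```text
t: 15.1
tool_pos: [562.6, -33.2, 86.4]
eef_rot: [-0.0, 0.984, 0.176, -0.0]
force: [1.1, -0.6, -0.4]
gripper_width: 0.998
```

Call:
drive_tool(targets=[[[0, 0, -0.1, 0, 0, 0], [0, 0, -0.25, 0, 0, 0], [0, 0, -0.4, 0, 0, 0], [0, 0, -0.4, 0, 0, 0]]])

```text
t: 15.5
tool_pos: [565.1, -33.1, 170.4]
eef_rot: [0.001, 0.984, 0.176, 0.003]
force: [0.3, 0.5, -0.0]
gripper_width: 0.997
```

```bash
python3 -c "
from h import *
go((508,62),140)
show(ctrl.grab_frame('wrist'),'pics/i.png',(0,20,400,320),2)
"
```

```text
t 15.5 pos [565.1 -33.1 170.4] head 20.23 tilt [0.0065 0.0001] F [ 0.34  0.46 -0.03] M [-0.005 -0.04  -0.056] w 85.2 q [ 0.06  0.42 -0.13  1.81  0.07  0.91 -1.32]
shift [-0.1045 -0.545   0.1501] turn None
```

View pics/i.png

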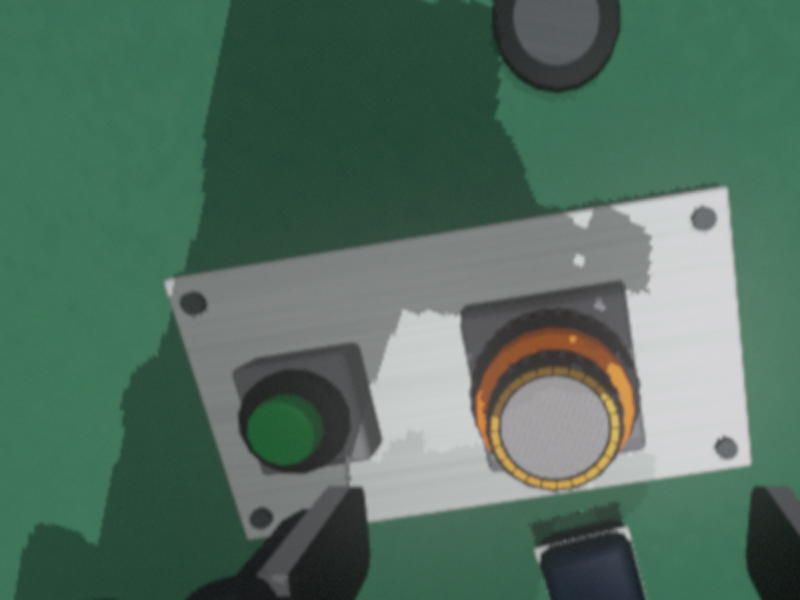

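```bash
python3 - <<'E'
from h import *
o,M=st(); cw=cam('wrist',o); ct=cam('top'); cs=cam('scene')
for z in (30,35,40,45,50,55,60): print(z, onz(cw,(143.1,234.6),z)[:2].round(1), onz(ct,(272.1,247.1),z)[:2].round(1), onz(cs,(180+600/5-.4,120+385/5-.4),z)[:2].round(1))
im=ctrl.grab_frame('wrist')
show(im,'pics/j.png',(80,160,240,280),5,[(circ(cw,(508,62,z),14),col) for z,col in((40,(255,0,0)),(48,(0,255,255)),(56,(0,0,255)))])
E
```

```text
t 15.55 pos [564.1 -33.2 168.4] head 20.22 tilt [ 0.0041 -0.    ] F [-0.23 -0.12 -0.72] M [0.017 0.009 0.039] w 85.2 q [ 0.06  0.42 -0.13  1.81  0.07  0.91 -1.32]
30 [497.1  67.4] [510.6  62.5] [485.4  56.2]
35 [499.6  65.9] [510.3  62.5] [490.2  57.3]
40 [502.1  64.5] [509.9  62.4] [495.1  58.4]
45 [504.6  63. ] [509.5  62.3] [500.   59.4]
50 [507.1  61.5] [509.1  62.3] [504.8  60.5]
55 [509.5  60.1] [508.7  62.2] [509.7  61.6]
60 [512.   58.6] [508.4  62.2] [514.5  62.7]
```

View pics/j.png

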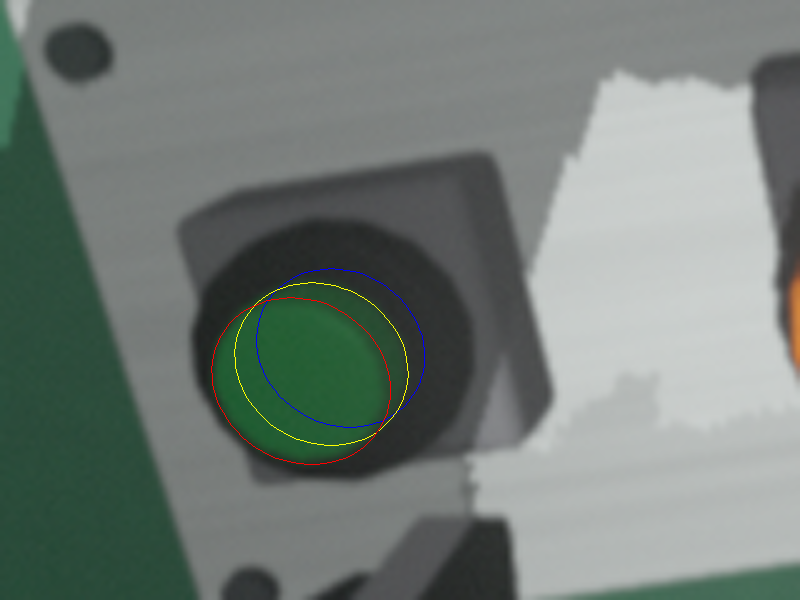

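Button top centre is about (508.5,61.8), at a height of 52–56 mm. I'll move over it with the fingers shut.

Call:
drive_tool(targets=[[[-0.06, -0.25, 0, 0, 0, 0], [-0.09, -0.45, 0, 0, 0, 0], [-0.1, -0.54, 0.1, 0, 0, 0], [-0.1, -0.54, 0.25, 0, 0, 0], [-0.1, -0.54, 0.3, 0, 0, 0], [-0.1, -0.54, 0.3, 0, 0, 0], [-0.1, -0.54, 0.3, 0, 0, 0]]], fingers=0)

```text
t: 16.3
tool_pos: [506.9, 60.6, 106.6]
eef_rot: [0.0, 0.985, 0.175, -0.0]
force: [0.2, -0.1, 0.4]
gripper_width: 0.002
```

```bash
python3 -c "
from h import *
go((508.5,61.8),75)
show(ctrl.grab_frame('wrist'),'pics/k.png',(100,120,500,420),2)
"
```

```text
t 16.3 pos [506.9  60.6 106.6] head 20.16 tilt [-0.0005 -0.0003] F [ 0.16 -0.11  0.36] M [ 0.026 -0.047 -0.018] w 0.2 q [-0.11  0.43 -0.16  2.    0.1   0.72 -1.54]
shift [ 0.0094 -0.0028  0.158 ] turn None
```

View pics/k.png

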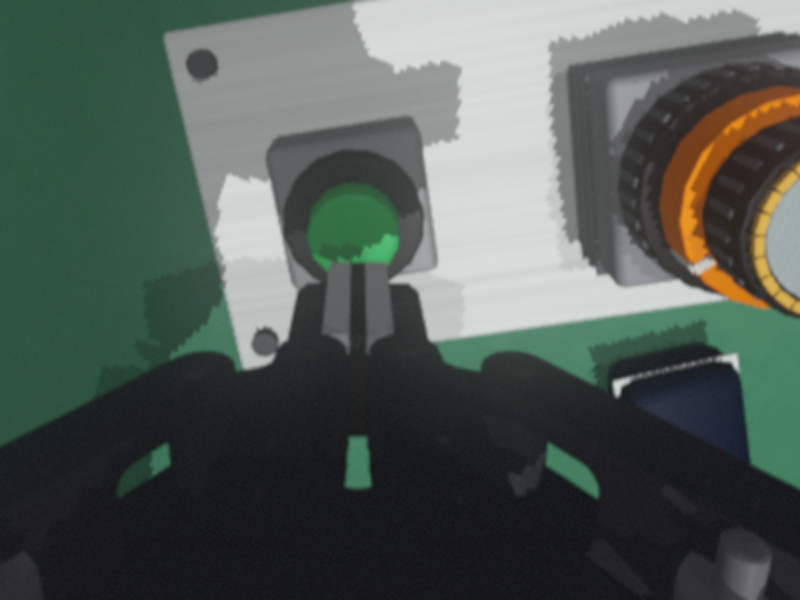

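The shut tips line up with the button (zoomed 358 vs 353) and are narrower than it. Descending.

Call:
drive_tool(targets=[[[0.01, 0, 0.1, 0, 0, 0], [0.01, 0, 0.15, 0, 0, 0], [0.01, 0, 0.15, 0, 0, 0]]])

```text
t: 16.65
tool_pos: [508.1, 61.5, 75.9]
eef_rot: [0.0, 0.985, 0.175, -0.001]
force: [0.2, 0.8, -0.1]
gripper_width: -0.003
```

Call:
drive_tool(targets=[[[0, 0, 0.01, 0, 0, 0], [0, 0, 0.01, 0, 0, 0]]])

```text
t: 16.85
tool_pos: [508.8, 61.8, 75.0]
eef_rot: [0.0, 0.984, 0.175, 0.0]
force: [-0.5, -0.0, 1.4]
gripper_width: -0.002
```

Call:
drive_tool(targets=[[[0, 0, 0.01, 0, 0, 0], [0, 0, 0.01, 0, 0, 0]]])

```text
t: 17.05
tool_pos: [508.9, 61.9, 72.8]
eef_rot: [0.0, 0.984, 0.176, 0.0]
force: [0.3, -1.4, 2.5]
gripper_width: 0.001
```

Call:
drive_tool(targets=[[[0, 0, 0.01, 0, 0, 0], [0, 0, 0.01, 0, 0, 0]]])

```text
t: 17.25
tool_pos: [508.9, 61.9, 70.6]
eef_rot: [0.0, 0.984, 0.176, 0.0]
force: [0.7, -0.5, 3.8]
gripper_width: -0.001
```

Call:
drive_tool(targets=[[[0, 0, 0.005, 0, 0, 0], [0, 0, 0.01, 0, 0, 0], [0, 0, 0.01, 0, 0, 0]]])

```text
t: 17.55
tool_pos: [508.9, 61.9, 69.0]
eef_rot: [0.0, 0.984, 0.176, 0.0]
force: [-0.6, -2.0, 10.2]
gripper_width: -0.0
```

Call:
drive_tool(targets=[[[0, 0, 0.005, 0, 0, 0], [0, 0, 0.005, 0, 0, 0]]])

```text
t: 17.75
tool_pos: [509.0, 61.9, 68.8]
eef_rot: [0.0, 0.984, 0.176, 0.001]
force: [-4.1, -2.5, 21.5]
gripper_width: 0.002
```

There's a hard stop about 6 mm below first contact, so the button is fully down. I'll retract.

Call:
drive_tool(targets=[[[0, 0, -0.05, 0, 0, 0], [0, 0, -0.2, 0, 0, 0], [0, 0, -0.4, 0, 0, 0], [0, 0, -0.6, 0, 0, 0], [0, 0, -0.6, 0, 0, 0], [0, 0, -0.6, 0, 0, 0]]])

```text
t: 18.35
tool_pos: [508.7, 62.1, 188.0]
eef_rot: [-0.0, 0.984, 0.176, 0.001]
force: [-0.9, 0.0, 0.1]
gripper_width: -0.002
```

```bash
python3 -c "
from h import *
st()
t=ctrl.grab_frame('top');show(t,'pics/l_t.png',(220,130,420,280),4)
show(ctrl.grab_frame('scene'),'pics/l_s.png',(140,150,340,300),4)
a=cv2.imread('pics/a_top.png')[:,:,::-1]
d=abs(t.astype(int)-a).sum(2)
for n,(x,y) in dict(cap=(297,152),shell=(400,184),case=(360,276)).items(): print(n,d[y-22:y+22,x-22:x+22].mean().round(1))
"
```

```text
t 18.35 pos [508.7  62.1 188. ] head 20.24 tilt [0.0014 0.0003] F [-0.93  0.01  0.11] M [-0.06   0.005 -0.051] w -0.2 q [-0.09  0.33 -0.17  1.91  0.07  0.91 -1.51]
cap 80.7
shell 113.1
case 78.4
```

View pics/l_t.png

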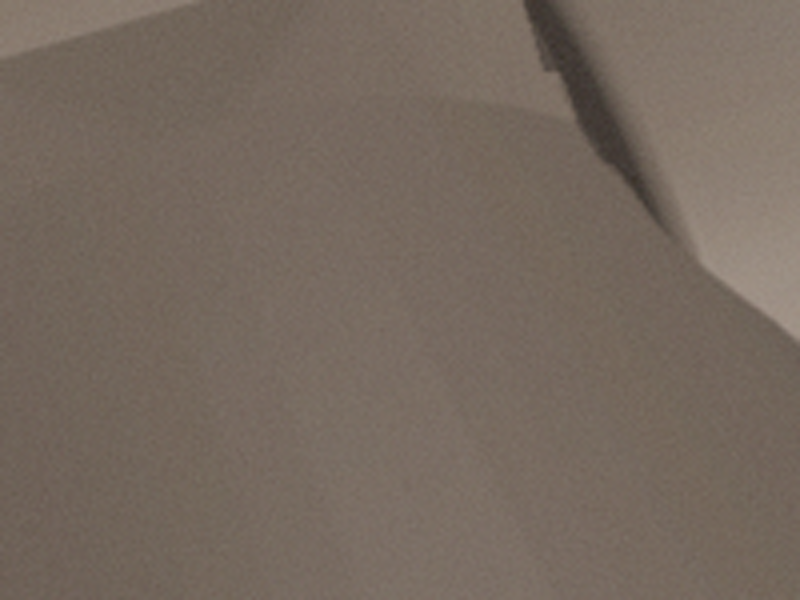

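View pics/l_s.png

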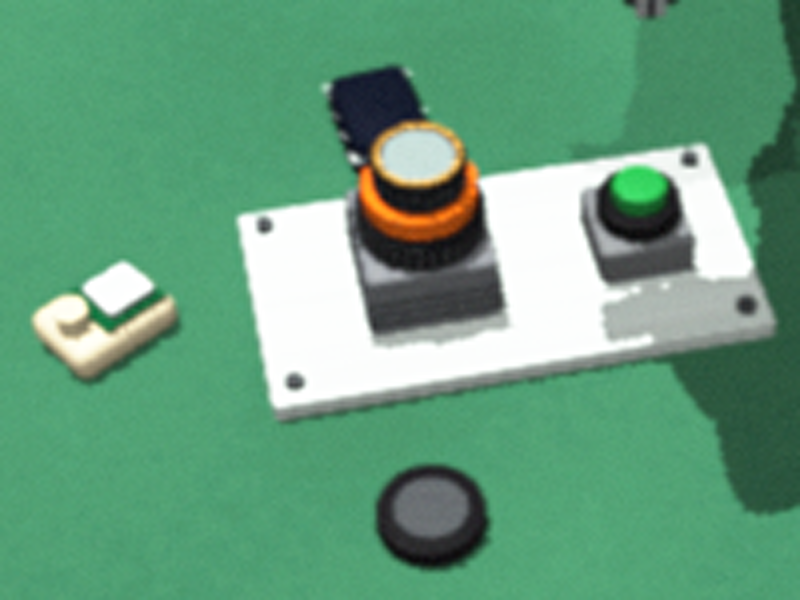

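The scene view shows the button up (zoomed 640,190) and the cap, shell and case in place. The arm blocks the top camera. I'll do one comparison of the scene picture with the first one, then hand in.

```bash
python3 - <<'E'
from h import *
a=cv2.cvtColor(cv2.imread('pics/a_scene.png'),cv2.COLOR_BGR2GRAY).astype(np.float32)
b=np.mean([cv2.cvtColor(np.ascontiguousarray(ctrl.grab_frame('scene')),cv2.COLOR_RGB2GRAY) for _ in range(6)],0).astype(np.float32)
for n,(x,y,r) in dict(rim=(244,188,14),block=(246,222,10),cap=(248,279,18),shell=(166,229,20),case=(233,176,10),btn=(300,198,14),plateL=(206,206,8)).items():
    s=np.s_[y-r:y+r,x-r:x+r]; w=cv2.createHanningWindow((2*r,2*r),cv2.CV_32F)
    print(n,np.round(cv2.phaseCorrelate(a[s],b[s],w),2))
st()
E
```

```text
Traceback (most recent call last):
ValueError: setting an array element with a sequence. The requested array has an inhomogeneous shape after 1 dimensions. The detected shape was (2,) + inhomogeneous part.
```

```bash
python3 - <<'E'
from h import *
a=cv2.cvtColor(cv2.imread('pics/a_scene.png'),cv2.COLOR_BGR2GRAY).astype(np.float32)
b=np.mean([cv2.cvtColor(np.ascontiguousarray(ctrl.grab_frame('scene')),cv2.COLOR_RGB2GRAY) for _ in range(6)],0).astype(np.float32)
for n,(x,y,r) in dict(rim=(244,188,14),block=(246,222,10),cap=(248,279,18),shell=(166,229,20),case=(233,176,10),btn=(300,198,14),plateL=(206,206,8)).items():
    s=np.s_[y-r:y+r,x-r:x+r]; w=cv2.createHanningWindow((2*r,2*r),cv2.CV_32F)
    (p,q)=cv2.phaseCorrelate(a[s],b[s],w); print(n,np.round(p,2),round(q,2))
st()
E
```

```text
rim [-0.06  0.12] 1.0
block [-0.03  0.11] 1.01
cap [ 0.02 -0.01] 0.9
shell [-0.05  0.06] 0.97
case [0.19 1.02] 0.89
btn [-0.05 -0.14] 0.94
plateL [-0. -0.] 1.01
t 19.05 pos [508.5  62.  187.5] head 20.23 tilt [-0.     -0.0001] F [0.01 0.4  0.28] M [-0.023 -0.034 -0.   ] w -0.1 q [-0.09  0.33 -0.17  1.91  0.07  0.91 -1.51]
```

```bash
python3 -c "
from rig import ctrl
print(ctrl.close_job())"
```

```text
the job is handed in; nothing more can be done
None
```

I tightened the lock ring to an estimated 0.12–0.19 rad past take-up, inside the snug range. I then pressed the green button fully down and released it, and handed the job in. The hand-in gave no verdict.

- **Lock ring:** I gripped it across its diameter at 25 N, with the fingertips about 74 mm above the bench. I turned it clockwise 1.30 rad in total. Take-up showed between 1.11 and 1.18 rad. The torque while turning then rose 0.37, 0.43, 0.46 N·m, which suggests no slip. While holding still, the moment settled lower, at about 0.3 N·m. I relied on the turning readings and the angle.
- **Button:** it pressed about 6 mm to a hard stop (21 N reading), and the last scene picture shows it up again. The gripper ended clear above it, with the force reading back near zero.
- **Black rings:** I saw no contact with either black ring in the pictures, but contact was not measured separately. An upward force of about 6–7 N stayed on the tool while gripping. I took it as friction from the pads swinging forward on the ring.
- **Loose parts:** comparing the first and last scene pictures, the cap and shell moved less than 0.1 pixel. The case patch gave about 1 pixel (roughly 3 mm). That patch overlaps the lens and changing shadows, and the fingers never came near the case, so I took it as an artefact and did not check further.
- **Checks that told nothing:** the arm blocked the top camera at the end, and the rim's drop was too small to tell from noise in the pictures.
- **Mistake:** one early move went the wrong way sideways, through free air. I corrected it and nothing was touched.

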